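# Hang a slide carrier on the dip stand and hold it at full lift

## Robot

A 6-joint arm with a two-finger parallel gripper is mounted at the origin on a cart in front of the work surface, level with it; the furniture and walls round the work are solid. World frame = base frame: x ahead of the robot, y to its left, z up, the work surface at z = 0. Lengths are in m, angles in rad, forces in N, time in s.
With the tool pointing down it reaches from about 0.35 to 0.95 m from the base axis. Payload 17.4 kg.
Tool frame: the origin (TCP) lies at the very end of the fingers, on their centre line; the grasp point (between the pads) lies 19 mm behind it (ctrl.grip_point_offset is the distance from the TCP to the grasp point, in m); z points along the fingers, y is the direction in which the jaws open and shut (so a half turn about z gives the same grasp; the last joint's range is limited). The gripper opens to 93 mm and grips with 3 to 60 N. Pads are 15 mm wide; open, the fingers measure 128 mm over their backs; the gripper's body (75 mm by 188 mm) begins 65 mm behind the grasp point.
Start: joints at [1.092, 0.116, 1.442, -0, 1.584, -0.038], TCP at [0.288, 0.61, 0.219] pointing down, gripper open.
Joint ranges: [-2.83, 2.83], [-0.83, 2.19], [0.07, 2.5], [-1.14, 4.28], [0.01, 3], [-2.97, 2.97]. Speed limits (rad/s): [1.89, 1.89, 2.22, 3.14, 3.14, 3.14].

## Interface

Orientations are given as a 3x3 rotation matrix whose columns are the frame's x, y, z axes.
In Python, from cell import ctrl gives the robot as it stands.
- The arm moves only by the tool servo_tool, never from a script. Its argument "moves" is one flat list of numbers, 6 for each row, row after row: the shift along the tool's x, y, z scaled (see below), then the turn, a rotation vector about the tool's x, y, z scaled (see below). In form: [x, y, z, ax, ay, az, x, y, z, ax, ay, az, ...]. A call has 1 to 12 rows; each row shifts and turns the commanded pose from where the row before left it, along the tool's axes as they then stand; what a row does not reach is not made up. The controller multiplies each number of a shift by 300 mm and each number of a turn by 45 degrees. A row lasts 1/8 s, in which the tool goes at most 62.5 mm and 10.7 degrees, less where a joint would pass 70% of its speed; a pose out of reach is approached as far as the arm can. A call with a number of a shift or a turn outside -1 to 1 is refused whole. A call with a gripper value outside its range is refused whole. "jaw" is the finger opening in mm, from 0 to 93, set as the call begins (left out, the last holds). The fingers move at their own pace and stop on an object; "grip_force" is the grip in N (left out, the last holds). Time passes only in rows, so rows that do not move let the fingers close. It gives the time, the measured TCP pose, the force and the opening at its end, in the units of the state.
- ctrl.state(): the state, without advancing time (a new reading comes with each control period).
- ctrl.snapshot(name): name is "scene" or "side" or "wrist"; returns a dict with "color" (400x640x3 uint8, red, green, blue), "fx", "fy", "cx", "cy" (pixels), "cam_to_world" (4x4, takes a point from camera to world coordinates). Camera axes: x right, y down, z forward; pixel columns grow to the right and rows downward; lengths in m; the calibration is good to about 2 mm. The wrist camera is an equidistant fisheye: a pixel r from the principal point sees the ray r / f radians off the axis. A picture is of the moment at which its call begins. There is no depth.
- ctrl.sign_off(): hands the job in, once; it reports no verdict.
The state is a dict: "time_s": time; "joint_pos": joint angles; "qvel": joint speeds; "joint_efforts": joint torques, N m; "eef_pos": TCP position; "tcp_rot": TCP orientation; "wrist_force": force on the tool from outside, world axes, zero at the start; "wrist_torque": the same for the moment, N m; "opening": opening from 0.0 (shut) to 1.0 (fully open).
Only numpy, scipy, OpenCV 4.12 (cv2) and the standard library are available. Lean on these libraries where they do the work, as an engineer would, in place of code of your own. Each camera call takes 0.05 s, during which the arm holds its last target. There are 200 camera calls.

## Task

Hang the slide carrier by its eye on the dip stand's peg and let go of it while the stand's cam lever is still down. Then turn the cam lever up to the highest point of its lift (past that point the carriage sinks again) and finish while still holding the lever there, so that I can slide the staining dish under the raised slides. Do not tip the carrier over, and leave the dish and the two bottles where they stand.

Things in the scene. Friction and masses are not known exactly. Their poses are not given: they have to be found in the camera images.
- dip_stand: Fixed stand: base plate 130 x 265 x 12 mm, back panel 242 mm high at right rear. Origin on the plate's underside, midway front to back, 12.5 mm right of its middle; x to the stand's back, y to its left, z up; turned a little about z. A carriage on two rods bears a cross bar to the left with a peg pointing forward (-x); an eccentric disc with a lever, in front of the rods, lifts it by a roller.
- peg_root (a point): Root of the peg on its centre line, at its collar; rises with the carriage. Axes as dip_stand, there at x = 11, y = 75 mm and, lever down, z = 144 mm. The peg is 8 mm thick and runs forward and 8 degrees upward to peg_tip, free below and in front. The cross bar (22 mm high) is just behind the root.
- peg_tip (a point): Centre of the peg's rounded free end, 37 mm in front of peg_root and 5 mm higher. Axes as dip_stand.
- slide_carrier: Loose steel carrier with four glass slides, 0.14 to 0.24 kg: frame 42 (x) x 84 (y) x 30 mm, a wire arch 87 mm wide up to 72 mm, a flat stem with an eye, and on top a black block grip; 167 mm high in all. Origin at the centre of the underside, z up. Stands upright on the bench left or right of the stand, turned up to 0.5 rad.
- carrier_eye (a point): Centre of the eye: a 19 mm round hole along the carrier's x axis through a plate 5 mm thick, 28 mm wide (y) and 34 mm high, 112 mm above the carrier's underside. Axes as slide_carrier. Hung on the peg, it lies 5 to 6 mm below the peg's centre line and the carrier's underside 14 mm above the base plate (lever down).
- carrier_grip (a point): Point to hold: near the centre of the black block grip, 150 mm above the underside and 38 mm above the eye's centre. The grip is 20 (x) x 26 (y) x 38 mm, from 129 to 167 mm above the underside. Axes as slide_carrier.
- lift_lever (a joint): Angle of the cam lever, rad: 0 with the lever down at the right on its stop (25 degrees below level), growing as its handle goes up and over to the left; at 2.0 it stands straight up and the lift is highest; beyond, the cam lowers the carriage again, up to the stop at 2.35. A spring and the carriage's weight turn it back down when let go (about 1 to 4 N at the handle).
- lift_carriage (a joint): Height of the carriage and peg above the lowest position, in m: 0 with the lever down, about 0.047 at the highest lift.
- lever_grip (a point): Middle of the lever's handle: a black round bar 18 mm thick, 58 mm long, pointing forward (along the stand's x) from the lever's end, 100 mm from the lever's axis. Can be held from above by fingers closing along the stand's y; it turns within the fingers as the lever swings. Lever down: 53 mm above the bench; at the top: 195 mm.
- lever_axis (a point): Point on the lever's horizontal axis of rotation (parallel to the stand's x) in the plane of lever_grip: at x = -55, y = -55, z = 95 mm in the stand's frame. Axes as dip_stand.
- staining_dish: Open glass dish 62 (x) x 108 (y) x 46 mm, loose, beside the stand at the side where the carrier is not. Origin at the centre of the underside. To be left where it stands.
- stain_bottle: Brown stain bottle with black cap, 44 mm thick, 105 mm high, behind the stand to the left. Origin at the centre of the underside. To be left where it stands.
- diluent_bottle: White bottle with blue cap, 38 mm thick, 82 mm high, behind the stand to the right. Origin at the centre of the underside. To be left where it stands.
Not all that is in view belongs to the job. Leave any orange look-alike of the slide_carrier alone.

How it is judged:
On the way:
1. the carrier hangs by its eye on the peg, released, with the lever still down (x of carrier_eye in the frame of peg_root between -0.036 and 0 m and y of carrier_eye in the frame of peg_root between -0.007 and 0.007 m and z of carrier_eye in the frame of peg_root between -0.01 and 0.004 m and contact force between slide_carrier and dip_stand above 0.5 N and contact force between slide_carrier and the arm below 0.05 N and contact force between slide_carrier and the fingers below 0.05 N and angle between slide_carrier's own z axis and vertical below 0.3 rad and value of joint lift_lever below 0.3 rad), for 0.3 s.
At the end, for the whole second after the job is handed in: Fingers hold the lever (over 0.8 N) at rest within 0.15 rad of its highest lift point (upright, 2.0 rad; within 0.6 mm of full lift); the carrier hangs upright (within 0.3 rad) by its eye on the raised peg, not touched by the robot, carried by the stand alone (x of carrier_eye in the frame of peg_root between -0.036 and 0 m and y of carrier_eye in the frame of peg_root between -0.007 and 0.007 m and z of carrier_eye in the frame of peg_root between -0.01 and 0.004 m and contact force between slide_carrier and dip_stand above 0.5 N and contact force between slide_carrier and the fingers below 0.05 N and contact force between slide_carrier and the arm below 0.05 N and angle between slide_carrier's own z axis and vertical below 0.3 rad and value of joint lift_lever between 1.85 and 2.15 rad and velocity of joint lift_lever between -0.1 and 0.1 rad/s and height (world z) of carrier_eye above 0.178 m and contact force between the fingers and dip_stand above 0.8 N); the arm keeps its last pose, push and grip.
It fails at once if the carrier is tipped over (angle between slide_carrier's own z axis and vertical above 0.7 rad).
It fails at once if the staining dish is pushed away (distance of staining_dish from where it was at the start of the episode above 0.03 m).
It fails at once if the stain bottle is pushed or knocked over (distance of stain_bottle from where it was at the start of the episode above 0.03 m or angle between stain_bottle's own z axis and vertical above 0.5 rad).
It fails at once if the diluent bottle is pushed or knocked over (distance of diluent_bottle from where it was at the start of the episode above 0.03 m or angle between diluent_bottle's own z axis and vertical above 0.5 rad).
It also fails if it takes over 70 s, if anything falls off the work surface, if the arm or the gripper's body presses on something with over 40 N, if the wrist force passes 120 N, or if a joint passes its speed limit or range.

## Working session

There is one attempt and no reset: what is moved stays moved. The work goes in short steps, Python scripts to look and compute and a tool call to move; the robot and the scene stay as the last step left them, time stands still between calls to the robot, and variables do not carry over. Pictures are saved under pics/ and viewed, about 8 in all and at most 12, crops included, and the job is handed in when it is done.

Besides the shell and the picture viewer there is one more tool, called in YAML: its name, and indented under it one key for each argument. servo_tool: Moves the arm, as the interface text tells. Shifts and turns lie within -1 to 1; 1 stands for 300 mm of shift or 45 degrees of turn. Its arguments: {"type":"object","properties":{"moves":{"type":"array","items":{"type":"number","minimum":-1,"maximum":1}},"jaw":{"type":"number"},"grip_force":{"type":"number"}},"required":["moves"]}

```bash
mkdir -p pics; ls
python3 - <<'E'
from cell import ctrl
import cv2,numpy as np
s=ctrl.state();print(s['eef_pos'],s['tcp_rot'],s['time_s'],s['opening'],ctrl.grip_point_offset)
for n in("scene","side"):
    d=ctrl.snapshot(n);cv2.imwrite(f"pics/{n}0.png",d["color"][:,:,::-1]);print(n,d["fx"],d["fy"],d["cx"],d["cy"],np.round(d["cam_to_world"],3).tolist())
E
```

```text
pics
[0.28792846 0.61028036 0.21791415] [[-9.04391607e-01  4.26703106e-01 -5.30708661e-04]
 [ 4.26703433e-01  9.04391035e-01 -1.01776692e-03]
 [ 4.56838490e-05 -1.14691507e-03 -9.99999341e-01]] 0.0 1.0006689232158719 0.0188
scene 519.1654338766109 519.1654338766109 315.647749733095 200.3402409187148 [[-0.858, -0.355, 0.371, -0.128], [-0.513, 0.619, -0.595, 1.006], [-0.018, -0.701, -0.713, 1.44], [0.0, 0.0, 0.0, 1.0]]
side 392.3845488565913 392.3845488565913 313.5231640618824 203.17796717721131 [[1.0, -0.005, -0.012, 0.603], [0.005, -0.67, 0.743, -1.27], [-0.012, -0.743, -0.669, 1.154], [0.0, 0.0, 0.0, 1.0]]
```

View pics/scene0.png

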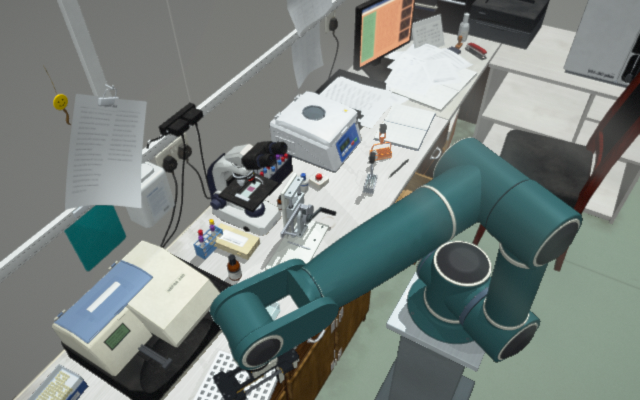

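View pics/side0.png

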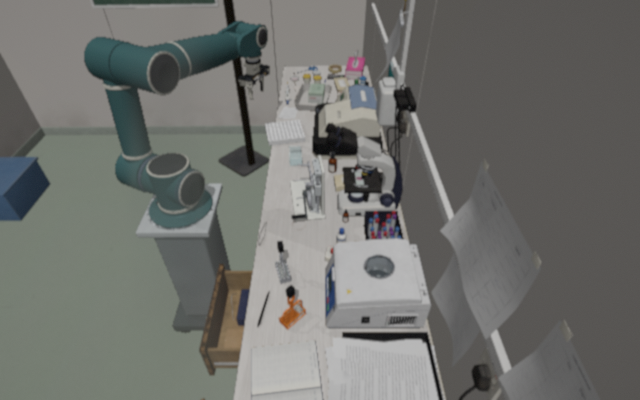

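```bash
cat > h.py <<'E'
from cell import ctrl
import cv2,numpy as np
def ray(d,u,v):
    M=d["cam_to_world"];x,y=(u-d["cx"])/d["fx"],(v-d["cy"])/d["fy"]
    return M[:3,3],M[:3,:3]@np.array([x,y,1.])
def wray(d,u,v):
    M=d["cam_to_world"];a=np.array([u-d["cx"],v-d["cy"]]);r=np.hypot(*a)+1e-9;t=r/d["fx"]
    return M[:3,3],M[:3,:3]@np.r_[a/r*np.sin(t),np.cos(t)]
def atz(rd,z): o,v=rd;return o+v*(z-o[2])/v[2]
def tri(*rays):
    A=np.zeros((3,3));b=np.zeros(3)
    for o,v in rays:
        v=v/np.linalg.norm(v);P=np.eye(3)-np.outer(v,v);A+=P;b+=P@o
    return np.linalg.solve(A,b)
def proj(d,p,fish=False):
    M=d["cam_to_world"];q=M[:3,:3].T@(np.array(p)-M[:3,3])
    if fish:
        r=np.hypot(q[0],q[1])+1e-9;t=np.arctan2(r,q[2]);return d["cx"]+d["fx"]*t*q[0]/r,d["cy"]+d["fx"]*t*q[1]/r
    return d["cx"]+d["fx"]*q[0]/q[2],d["cy"]+d["fy"]*q[1]/q[2]
E
python3 - <<'E'
from h import *
a=ctrl.snapshot("scene");b=ctrl.snapshot("side")
A=a["color"][120:270,260:400,::-1];B=b["color"][140:320,240:340,::-1]
A=cv2.resize(A,(560,600),interpolation=cv2.INTER_CUBIC)[:, :];A=cv2.resize(a["color"][120:270,270:395,::-1],None,fx=4,fy=4,interpolation=cv2.INTER_CUBIC)[:600,:470]
B=cv2.resize(b["color"][150:300,250:332,::-1],None,fx=4,fy=4,interpolation=cv2.INTER_CUBIC)
cv2.imwrite("pics/c1.png",np.hstack([A,B])[:, :800])
E
```

```text
(no output)
```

View pics/c1.png

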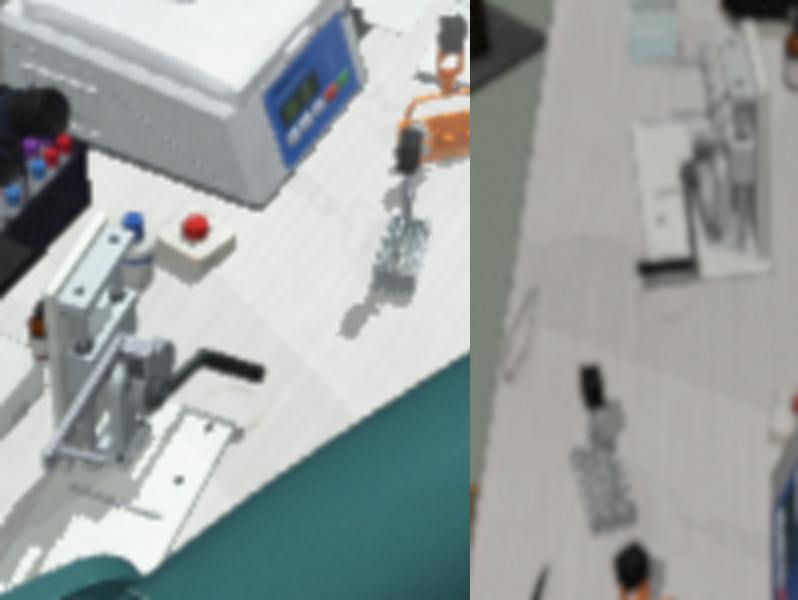

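Run:
```python
from h import *
a=ctrl.snapshot("scene");b=ctrl.snapshot("side")
A=lambda u,v:ray(a,270+u/4,120+v/4)
B=lambda u,v:ray(b,250+(u-470)/4,150+v/4)
r=lambda p:np.round(p,4)
print("grip",r(tri(A(409,150),B(592,385))),r(atz(A(409,150),.15)),r(atz(B(592,385),.15)))
print("hout",r(tri(A(261,373),B(641,268))),"hin",r(tri(A(205,358),B(692,263))))
print("pegtip",r(atz(A(122,460),.149)),"root",r(atz(A(52,458),.144)))
print("plate side: FL,BR",r(atz(B(636,125),.012)),r(atz(B(771,270),.012)),r(atz(B(640,272),.012)),"scene FR",r(atz(A(238,428),.012)))
```

```text
grip [ 0.4735 -0.3729  0.1487] [ 0.4732 -0.3714  0.15  ] [ 0.4733 -0.3742  0.15  ]
hout [ 0.4985 -0.1304  0.0522] hin [ 0.5512 -0.1219  0.0514]
pegtip [0.5044 0.0904 0.149 ] root [0.558  0.1139 0.144 ]
plate side: FL,BR [0.4794 0.1504 0.012 ] [ 0.6319 -0.0922  0.012 ] [ 0.4951 -0.0942  0.012 ] scene FR [ 0.4997 -0.0927  0.012 ]
```

```bash
cat >> h.py <<'E'
from scipy.spatial.transform import Rotation as Ro
def plan(wps,P=None,R=None):
    """wps: (pos, yaw of tool x in world, rows); tool pointing down. Prints moves (0.001 units)."""
    s=ctrl.state();P=np.array(s["eef_pos"]) if P is None else P;R=np.array(s["tcp_rot"]) if R is None else R
    for pos,yaw,n in wps:
        pos=np.array(pos);G=Ro.from_euler("z",yaw).as_matrix()@np.diag([1,-1,-1.]);P0=P.copy();R0=R.copy()
        rv=(Ro.from_matrix(R0.T@G)).as_rotvec();out=[]
        for k in range(1,n+1):
            dp=R.T@(P0+(pos-P0)*k/n-P)/.3
            dr=(Ro.from_matrix(R.T@R0)*Ro.from_rotvec(rv*k/n)).as_rotvec()/(np.pi/4)
            q=np.round(np.r_[dp,dr],3)+0.;out.append(q)
            P=P+R@q[:3]*.3;R=R@Ro.from_rotvec(q[3:]*np.pi/4).as_matrix()
        print("#",pos,yaw);print(",".join(f"{x:g}" for q in out for x in q))
E
python3 - <<'E'
from h import *
d=ctrl.snapshot("wrist");s=ctrl.state()
T=np.array(s["tcp_rot"]);print(np.round(T.T@d["cam_to_world"][:3,:3],3),np.round(T.T@(d["cam_to_world"][:3,3]-s["eef_pos"]),3),d["fx"],d["cx"],d["cy"])
plan([((.33,.5,.40),np.radians(90),6),((.42,.0,.40),np.radians(30),12),((.45,-.37,.32),0,8)])
E
```

```text
[[-0.001 -0.966 -0.257]
 [ 1.    -0.001  0.   ]
 [-0.    -0.257  0.966]] [ 0.072  0.    -0.166] 309.70691628693146 317.35837345327707 203.07409179613484
# [0.33 0.5  0.4 ] 1.5707963267948966
-0.047,-0.046,-0.101,0,0,0.24,-0.055,-0.035,-0.101,0,0,0.24,-0.061,-0.025,-0.101,0,0,0.239,-0.064,-0.013,-0.1,0,0,0.24,-0.066,-0.001,-0.101,0,0,0.24,-0.065,0.011,-0.101,0,0,0.24
# [0.42 0.   0.4 ] 0.5235987755982988
-0.139,0.025,0,0,0,0.111,-0.136,0.037,0,0,0,0.111,-0.132,0.049,0,0,0,0.111,-0.128,0.06,0,0,0,0.111,-0.122,0.071,0,0,0,0.111,-0.115,0.081,0,0,0,0.112,-0.108,0.091,0,0,0,0.111,-0.099,0.101,0,0,0,0.111,-0.091,0.108,0,0,0,0.111,-0.08,0.116,0,0,0,0.111,-0.07,0.123,0,0,0,0.111,-0.06,0.128,0,0,0,0.111
# [ 0.45 -0.37  0.32] 0
-0.066,0.14,0.033,0,0,0.083,-0.057,0.143,0.034,0,0,0.084,-0.048,0.148,0.033,0,0,0.083,-0.037,0.15,0.034,0,0,0.083,-0.028,0.152,0.033,0,0,0.084,-0.018,0.153,0.033,0,0,0.083,-0.008,0.155,0.034,0,0,0.083,0.003,0.154,0.033,0,0,0.084
```

servo_tool:
  moves: [-0.047,-0.046,-0.101,0,0,0.23,-0.055,-0.035,-0.101,0,0,0.23,-0.061,-0.025,-0.101,0,0,0.23,-0.064,-0.013,-0.1,0,0,0.23,-0.066,-0.001,-0.101,0,0,0.23,-0.065,0.011,-0.101,0,0,0.23]

```text
time_s: 1.1
eef_pos: [0.3322, 0.5001, 0.4012]
tcp_rot: [[-0.04, 0.999, 0.0], [0.999, 0.04, 0.0], [0.0, 0.0, -1.0]]
wrist_force: [-1.2, -0.5, 0.4]
opening: 1.0
```

servo_tool:
  moves: [-0.139,0.025,0,0,0,0.111,-0.136,0.037,0,0,0,0.111,-0.132,0.049,0,0,0,0.111,-0.128,0.06,0,0,0,0.111,-0.122,0.071,0,0,0,0.111,-0.115,0.081,0,0,0,0.112,-0.108,0.091,0,0,0,0.111,-0.099,0.101,0,0,0,0.111,-0.091,0.108,0,0,0,0.111,-0.08,0.116,0,0,0,0.111,-0.07,0.123,0,0,0,0.111,-0.06,0.128,0,0,0,0.111]

```text
time_s: 2.6
eef_pos: [0.4451, 0.004, 0.4003]
tcp_rot: [[0.843, 0.537, 0.0], [0.537, -0.843, 0.0], [0.0, 0.0, -1.0]]
wrist_force: [0.8, 0.3, -0.1]
opening: 1.001
```

servo_tool:
  moves: [-0.066,0.14,0.033,0,0,0.083,-0.057,0.143,0.034,0,0,0.084,-0.048,0.148,0.033,0,0,0.083,-0.037,0.15,0.034,0,0,0.083,-0.028,0.152,0.033,0,0,0.084,-0.018,0.153,0.033,0,0,0.083,-0.008,0.155,0.034,0,0,0.083,0.003,0.154,0.033,0,0,0.084]

```text
time_s: 3.6
eef_pos: [0.4923, -0.3642, 0.3197]
tcp_rot: [[0.999, 0.044, 0.0], [0.044, -0.999, -0.0], [0.0, 0.0, -1.0]]
wrist_force: [0.9, 0.6, 0.4]
opening: 1.002
```

```bash
cat > w.py <<'E'
from h import *
import sys
d=ctrl.snapshot("wrist");np.savez(f"pics/{sys.argv[1]}.npz",**d)
cv2.imwrite(f"pics/{sys.argv[1]}.png",cv2.resize(d["color"][:,:,::-1],None,fx=1.25,fy=1.25,interpolation=cv2.INTER_CUBIC))
s=ctrl.state();print(s["time_s"],np.round(s["eef_pos"],4),np.round(s["tcp_rot"],3).tolist(),s["wrist_force"],s["opening"])
E
python3 w.py w1
```

```text
3.65 [ 0.4921 -0.3681  0.317 ] [[0.999, 0.038, -0.003], [0.038, -0.999, 0.0], [-0.002, -0.0, -1.0]] [-1.05863183 -3.7625947  -2.14676188] 0.9979439914447613
```

View pics/w1.png

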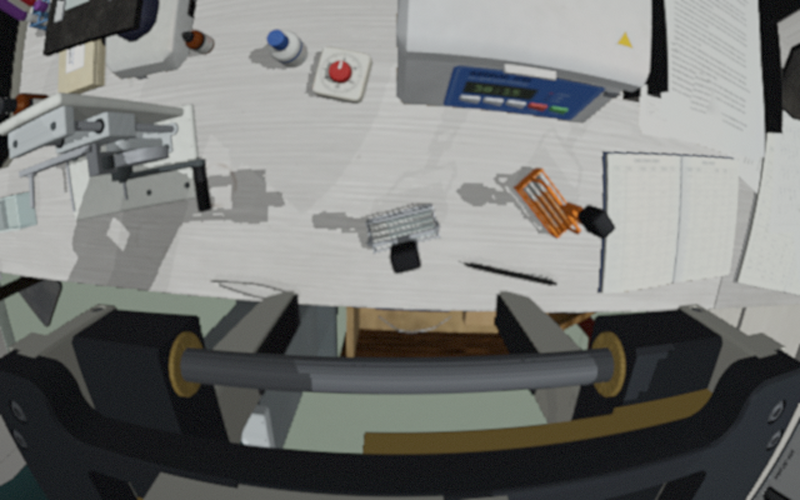

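Run:
```python
from h import *
d=dict(np.load("pics/w1.npz"))
W=lambda u,v,z:atz(wray(d,u/1.25,v/1.25),z)
for n,u,v,z in [("gripctr",405,257,.15),("griptop L",393,271,.167),("griptop R",419,268,.167),("fBL",372,250,.03),("fBR",440,235,.03),("fTL",366,218,.03),("fTR",432,205,.03),("hndl out",205,209,.062),("hndl in",199,160,.062),("plFR",213,201,.012),("plBR",193,105,.012)]:
    print(n,np.round(W(u,v,z),4))
```

```text
gripctr [ 0.471  -0.3721  0.15  ]
griptop L [ 0.4627 -0.3618  0.167 ]
griptop R [ 0.4663 -0.3841  0.167 ]
fBL [ 0.4454 -0.3356  0.03  ]
fBR [ 0.4676 -0.4172  0.03  ]
fTL [ 0.4845 -0.3273  0.03  ]
fTR [ 0.5036 -0.4052  0.03  ]
hndl out [ 0.4961 -0.133   0.062 ]
hndl in [ 0.5553 -0.1263  0.062 ]
plFR [ 0.4991 -0.1191  0.012 ]
plBR [ 0.6293 -0.0877  0.012 ]
```

Run:
```python
from h import *
plan([((.4725,-.372,.19),.25,6),((.4725,-.372,.134),.25,3)])
```

```text
# [ 0.4725 -0.372   0.19  ] 0.25
-0.011,0.002,0.071,0,0.001,-0.045,-0.011,0.001,0.07,0,0,-0.045,-0.011,0.001,0.071,0,0.001,-0.045,-0.011,0.001,0.07,-0.001,0,-0.045,-0.011,0,0.071,0,0.001,-0.045,-0.011,0,0.07,0,0,-0.044
# [ 0.4725 -0.372   0.134 ] 0.25
0,0,0.062,0,0,0,0,0,0.063,0,0,0,0,0,0.062,0,0,0
```

servo_tool:
  moves: [-0.011,0.002,0.071,0,0,-0.045,-0.011,0.001,0.07,0,0,-0.045,-0.011,0.001,0.071,0,0,-0.045,-0.011,0.001,0.07,0,0,-0.045,-0.011,0,0.071,0,0,-0.045,-0.011,0,0.07,0,0,-0.044,0,0,0,0,0,0,0,0,0,0,0,0]
  jaw: 75

```text
time_s: 4.65
eef_pos: [0.4732, -0.3669, 0.1942]
tcp_rot: [[0.967, 0.254, 0.001], [0.254, -0.967, -0.001], [0.001, 0.001, -1.0]]
wrist_force: [-0.1, 0.8, -0.5]
opening: 0.804
```

```bash
python3 w.py w2
python3 - <<'E'
from h import *
plan([((.4725,-.372,.134),.25,4)])
E
```

```text
4.7 [ 0.4733 -0.3669  0.1944] [[0.967, 0.254, 0.001], [0.254, -0.967, -0.001], [0.001, 0.001, -1.0]] [ 0.36609957 -0.44925566  1.18737937] 0.8045546851462493
# [ 0.4725 -0.372   0.134 ] 0.25
-0.002,0.004,0.05,0,0,0.002,-0.001,0.004,0.051,0.001,-0.001,0.002,-0.002,0.004,0.05,0,0,0.003,-0.002,0.004,0.05,0,0,0.002
```

View pics/w2.png

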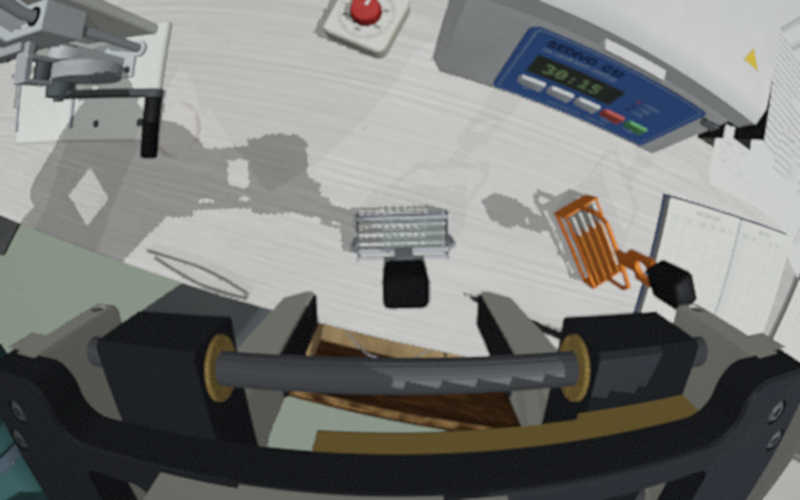

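servo_tool:
  moves: [-0.002,0.004,0.05,0,0,0,-0.001,0.004,0.05,0,0,0,-0.002,0.004,0.05,0,0,0,-0.002,0.004,0.05,0,0,0,0,0,0,0,0,0,0,0,0,0,0,0]

```text
time_s: 5.45
eef_pos: [0.4722, -0.372, 0.1335]
tcp_rot: [[0.967, 0.255, 0.0], [0.255, -0.967, -0.0], [0.0, 0.0, -1.0]]
wrist_force: [-0.6, 0.1, 0.2]
opening: 0.809
```

servo_tool:
  moves: [0,0,0,0,0,0,0,0,0,0,0,0,0,0,0,0,0,0,0,0,0,0,0,0,0,0,0,0,0,0,0,0,0,0,0,0]
  jaw: 0
  grip_force: 20

```text
time_s: 6.2
eef_pos: [0.4721, -0.3719, 0.1331]
tcp_rot: [[0.967, 0.255, -0.0], [0.255, -0.967, -0.0], [-0.0, 0.0, -1.0]]
wrist_force: [-0.4, -0.7, -0.4]
opening: 0.28
```

Run:
```python
from h import *
plan([((.455,-.36,.25),.25,3),((.41,.085,.25),.08,12)])
```

```text
# [ 0.455 -0.36   0.25 ] 0.25
-0.015,-0.018,-0.13,0,0,0.003,-0.015,-0.017,-0.13,0,0,0.003,-0.015,-0.018,-0.13,0,0,0.003
# [0.41  0.085 0.25 ] 0.08
0.019,-0.123,0,0,0,0.018,0.016,-0.123,0,0,0,0.018,0.015,-0.123,0,0,0,0.018,0.014,-0.124,0,0,0,0.018,0.011,-0.123,0,0,0,0.018,0.01,-0.124,0,0,0,0.018,0.008,-0.124,0,0,0,0.019,0.006,-0.124,0,0,0,0.018,0.005,-0.124,0,0,0,0.018,0.002,-0.125,0,0,0,0.018,0.001,-0.124,0,0,0,0.018,-0.001,-0.124,0,0,0,0.018
```

servo_tool:
  moves: [0,0,-0.05,0,0,0,-0.015,-0.018,-0.1,0,0,0,-0.015,-0.018,-0.12,0,0,0,-0.015,-0.018,-0.12,0,0,0]

```text
time_s: 6.7
eef_pos: [0.4546, -0.3595, 0.2523]
tcp_rot: [[0.967, 0.255, 0.0], [0.255, -0.967, -0.0], [0.0, 0.0, -1.0]]
wrist_force: [0.2, 0.0, -1.6]
opening: 0.277
```

servo_tool:
  moves: [0.019,-0.123,0,0,0,0.018,0.016,-0.123,0,0,0,0.018,0.015,-0.123,0,0,0,0.018,0.014,-0.124,0,0,0,0.018,0.011,-0.123,0,0,0,0.018,0.01,-0.124,0,0,0,0.018,0.008,-0.124,0,0,0,0.019,0.006,-0.124,0,0,0,0.018,0.005,-0.124,0,0,0,0.018,0.002,-0.125,0,0,0,0.018,0.001,-0.124,0,0,0,0.018,-0.001,-0.124,0,0,0,0.018]

```text
time_s: 8.2
eef_pos: [0.4063, 0.086, 0.2513]
tcp_rot: [[0.996, 0.086, 0.001], [0.086, -0.996, 0.0], [0.001, -0.0, -1.0]]
wrist_force: [0.4, -0.6, -1.2]
opening: 0.283
```

servo_tool:
  moves: [0,0,0,0,0,0,0,0,0,0,0,0,0,0,0,0,0,0]

```text
time_s: 8.57
eef_pos: [0.4068, 0.0841, 0.2504]
tcp_rot: [[0.996, 0.086, 0.0], [0.086, -0.996, -0.0], [0.0, 0.0, -1.0]]
wrist_force: [0.1, -0.2, -2.5]
opening: 0.278
```

```bash
python3 w.py w3
```

```text
8.625 [0.4068 0.0841 0.2503] [[0.996, 0.086, 0.0], [0.086, -0.996, -0.0], [0.0, 0.0, -1.0]] [-0.51803426  0.18573206 -1.46977126] 0.2757240062742845
```

View pics/w3.png

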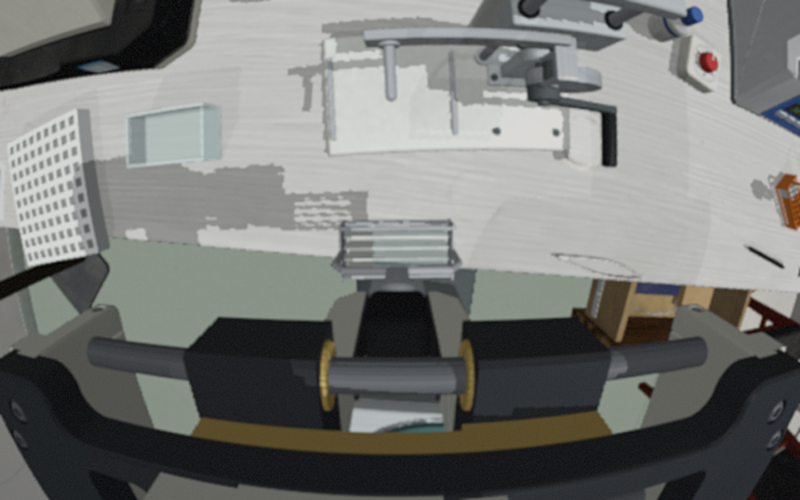

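Run:
```python
from h import *
d=dict(np.load("pics/w3.npz"))
from scipy.optimize import least_squares
obs=[((391,94),(-26,75,149)),((391,47),(11,75,144)),((331,154),(-65,145,12)),((609,160),(-84+0,-145.6,53)),((608,108),(-26,-145.6,57))]
W=lambda u,v,z:atz(wray(d,u/1.25,v/1.25),z)
for (u,v),q in obs: print(q,np.round(W(u,v,q[2]/1e3),4))
def f(p):
    R=Ro.from_euler("z",p[2]).as_matrix();r=[]
    for (u,v),q in obs:
        r+=list(np.array(proj(d,R@np.array(q)/1e3+[p[0],p[1],0],True))*1.25-[u,v])
    return np.array(r)
o=least_squares(f,[.55,.03,.07],loss="soft_l1");print(o.x,np.round(f(o.x),1))
R=Ro.from_euler("z",o.x[2]).as_matrix();np.save("stand.npy",o.x)
for n,q in dict(tip=(-26,75,149),root=(11,75,144),lev=(-55,-145.6,53),FL=(-65,145,12),FR=(-65,-120,12)).items():print(n,np.round(R@np.array(q)/1e3+[o.x[0],o.x[1],0],4))
# carrier rail edges at unknown depth: eye z = tcp z -.019-.041
g=ctrl.state();print([round(x/1.25,1) for x in (proj(d,np.array(g["eef_pos"])+np.array(g["tcp_rot"])@[0,0.042,.134],True))])
print([round(1.25*x,1) for x in (proj(d,np.array(g["eef_pos"])+np.array(g["tcp_rot"])@[0.021,0.042,.104],True))],[round(1.25*x,1) for x in (proj(d,np.array(g["eef_pos"])+np.array(g["tcp_rot"])@[0.021,-0.042,.104],True))])
```

```text
(-26, 75, 149) [0.518 0.098 0.149]
(11, 75, 144) [0.5533 0.1011 0.144 ]
(-65, 145, 12) [0.4716 0.1589 0.012 ]
(-84, -145.6, 53) [ 0.4994 -0.1274  0.053 ]
(-26, -145.6, 57) [ 0.5525 -0.1178  0.057 ]
[0.55582065 0.02769319 0.16190937] [ 0.7 -0.1 -3.3 -1.9 -1.5  3.1  1.3  3.2  2.  -0.6]
tip [0.5181 0.0975 0.149 ]
root [0.5546 0.1035 0.144 ]
lev [ 0.525  -0.1249  0.053 ]
FL [0.4683 0.1603 0.012 ]
FR [ 0.511  -0.1012  0.012 ]
[np.float64(287.8), np.float64(155.4)]
[np.float64(456.1), np.float64(223.8)] [np.float64(338.6), np.float64(223.8)]
```

Run:
```python
from h import *
d=dict(np.load("pics/w3.npz"))
x0,y0,k=240,5,3
im=cv2.resize(d["color"][y0:y0+140,x0:x0+265,::-1],None,fx=k,fy=k,interpolation=cv2.INTER_CUBIC)
for p,c in [((.55582,.02769,.162),(0,160,0))]:
    R=Ro.from_euler("z",p[2]).as_matrix()
    for q in [(-26,75,149),(11,75,144),(-65,145,12),(-65,-120,12),(65,145,12),(65,-120,12),(-84,-145.6,53),(-26,-145.6,53)]:
        u,v=proj(d,R@np.array(q)/1e3+[p[0],p[1],0],True);cv2.drawMarker(im,(int((u-x0+.5)*k),int((v-y0+.5)*k)),c,0,12,2)
cv2.imwrite("pics/c2.png",im);print(im.shape)
```

```text
(420, 795, 3)
```

View pics/c2.png

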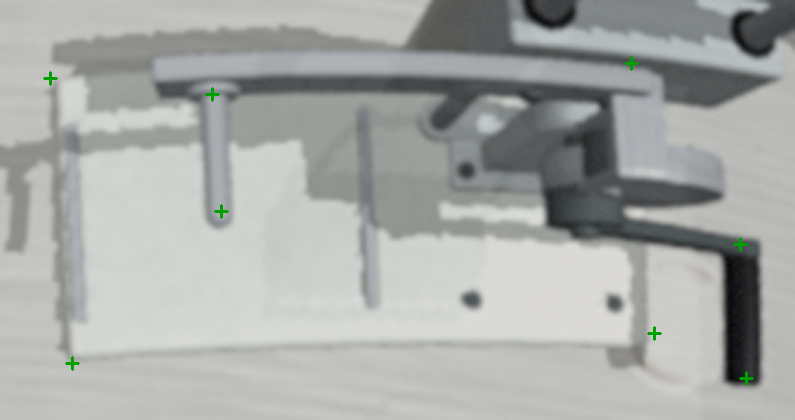

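Run:
```python
from h import *
d=dict(np.load("pics/w3.npz"))
from scipy.optimize import least_squares
obs=[((219,213),(-26,75,149)),((213,92),(11,75,144)),((70,354),(-65,145,12)),((632,345),(-65,-120,12)),((57,77),(65,145,12)),((741,380),(-84,-145.6,53)),((741,252),(-26,-145.6,60))]
obs=[((240+u/3-.5,5+v/3-.5),q) for (u,v),q in obs]
def f(p,ob):
    R=Ro.from_euler("z",p[2]).as_matrix();r=[]
    for (u,v),q in ob: r+=list(np.array(proj(d,R@np.array(q)/1e3+[p[0],p[1],0],True))-[u,v])
    return np.array(r)
for idx in (range(7),range(5),[0,1],[2,3,4],[5,6]):
    o=least_squares(f,[.55,.03,.07],args=([obs[i] for i in idx],));p=o.x
    R=Ro.from_euler("z",p[2]).as_matrix();print(np.round(p,4),np.round(f(p,obs),1))
    for n,q in dict(tip=(-26,75,149),root=(11,75,144),lev=(-55,-145.6,53)).items():print(n,np.round(R@np.array(q)/1e3+[p[0],p[1],0],4))
```

```text
[0.5549 0.0286 0.1395] [-1.1 -1.3 -1.3  0.  -1.2  1.5  6.1 -1.3 -1.9 -1.1 -0.1  2.4  1.8  0.3]
tip [0.5187 0.0992 0.149 ]
root [0.5554 0.1044 0.144 ]
lev [ 0.5207 -0.1232  0.053 ]
[0.5534 0.028  0.1251] [-1.  -0.7 -0.6  0.5 -1.6  1.1  5.8  1.  -0.9 -1.6 -0.6  5.2  1.9  3.1]
tip [0.5183 0.0991 0.149 ]
root [0.555  0.1037 0.144 ]
lev [ 0.517  -0.1234  0.053 ]
[0.554  0.0274 0.1339] [-0.  -0.6  0.   0.6 -0.7  1.6  6.5 -0.1 -0.9 -1.   0.3  3.9  2.4  1.8]
tip [0.5182 0.0983 0.149 ]
root [0.5549 0.1032 0.144 ]
lev [ 0.5189 -0.1242  0.053 ]
[0.5535 0.0292 0.1249] [-2.5 -1.  -2.   0.3 -2.6  0.9  5.   0.8 -1.8 -1.7 -1.4  5.   1.1  2.8]
tip [0.5184 0.1004 0.149 ]
root [0.5551 0.105  0.144 ]
lev [ 0.5171 -0.1221  0.053 ]
[0.549  0.0315 0.1879] [-3.4  9.2 -5.5  9.9 -0.9 10.9  5.6 -1.6 -6.6  8.2  0.   1.2  0.  -1.1]
tip [0.5094 0.1004 0.149 ]
root [0.5458 0.1073 0.144 ]
lev [ 0.5221 -0.1218  0.053 ]
```

Run:
```python
from h import *
plan([((.478,.0931,.170),.135,6)])
```

```text
# [0.478  0.0931 0.17  ] 0.135
0.04,-0.002,0.045,0,0,-0.01,0.04,-0.001,0.044,0,0,-0.011,0.04,-0.001,0.045,0,0,-0.01,0.039,0,0.045,0,0,-0.011,0.04,-0.001,0.044,0,0,-0.01,0.04,0,0.045,0,0,-0.011
```

servo_tool:
  moves: [0.04,-0.002,0.045,0,0,-0.01,0.04,-0.001,0.044,0,0,-0.011,0.04,-0.001,0.045,0,0,-0.01,0.039,0,0.045,0,0,-0.011,0.04,-0.001,0.044,0,0,-0.01,0.04,0,0.045,0,0,-0.011,0,0,0,0,0,0,0,0,0,0,0,0]

```text
time_s: 9.62
eef_pos: [0.4778, 0.0941, 0.1701]
tcp_rot: [[0.991, 0.136, 0.0], [0.136, -0.991, 0.0], [0.0, -0.0, -1.0]]
wrist_force: [-0.5, 0.4, -2.6]
opening: 0.276
```

```bash
python3 w.py w4;python3 - <<'E'
from h import *
d=dict(np.load("pics/w4.npz"));s=ctrl.state();P=np.array(s["eef_pos"]);T=np.array(s["tcp_rot"])
x0,y0,k=200,60,3
im=cv2.resize(d["color"][y0:y0+195,x0:x0+240,::-1],None,fx=k,fy=k,interpolation=cv2.INTER_CUBIC)
c=np.array([.991,.1346,0]);root=np.array([.555,.1035,.144]);tip=np.array([.5183,.0985,.149])
for q,col in [(root,(0,160,0)),(tip,(0,160,0)),(P+T@[.0025,0,.0211-.017],(0,0,255)),(P+T@[.0025,.014,.0211],(0,0,255)),(P+T@[.0025,-.014,.0211],(0,0,255)),(P+T@[.021,.042,.0211+.082],(0,0,255)),(P+T@[.021,-.042,.0211+.082],(0,0,255))]:
    u,v=proj(d,q,True);cv2.drawMarker(im,(int((u-x0+.5)*k),int((v-y0+.5)*k)),col,0,12,2)
cv2.imwrite("pics/c4.png",im)
plan([((.5352,.1008,.170),.135,4)])
E
```

```text
9.675 [0.4778 0.0941 0.1703] [[0.991, 0.136, 0.001], [0.136, -0.991, 0.0], [0.001, -0.0, -1.0]] [-0.74611075  0.76332247 -1.7784773 ] 0.2766104492369742
# [0.5352 0.1008 0.17  ] 0.135
0.048,0.001,0,0,0,0,0.048,0.001,0.001,0,0,0.001,0.048,0.001,0,0,-0.001,0,0.048,0.001,0,0,0,0.001
```

View pics/c4.png

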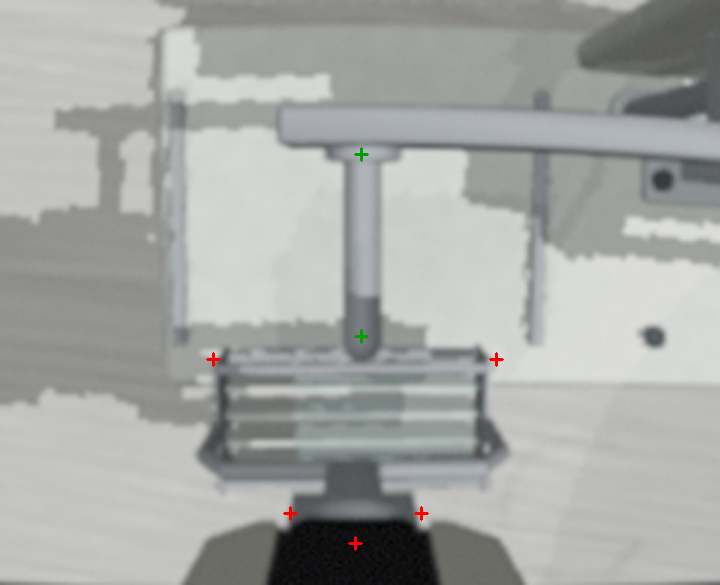

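servo_tool:
  moves: [0.02,0.003,0,0,0,0,0.03,0.003,0,0,0,0,0.03,0,0,0,0,0,0.03,0,0,0,0,0,0.03,0,0,0,0,0,0.03,0,0,0,0,0,0.022,0,0,0,0,0,0,0,0,0,0,0,0,0,0,0,0,0]

```text
time_s: 10.8
eef_pos: [0.535, 0.1001, 0.1697]
tcp_rot: [[0.991, 0.136, -0.0], [0.136, -0.991, 0.0], [-0.0, -0.0, -1.0]]
wrist_force: [-0.4, -0.8, -1.7]
opening: 0.274
```

No contact. Look, then lower.

servo_tool:
  moves: [0,0,0.006,0,0,0,0,0,0.006,0,0,0,0,0,0.006,0,0,0,0,0,0.005,0,0,0,0,0,0,0,0,0,0,0,0,0,0,0]

```text
time_s: 11.55
eef_pos: [0.5352, 0.1001, 0.1629]
tcp_rot: [[0.991, 0.136, 0.0], [0.136, -0.991, -0.0], [0.0, 0.0, -1.0]]
wrist_force: [0.2, 0.5, -1.8]
opening: 0.279
```

```bash
python3 w.py w5;python3 - <<'E'
from h import *
d=dict(np.load("pics/w5.npz"));k=3;x0,y0=200,60
im=cv2.resize(d["color"][y0:y0+195,x0:x0+240,::-1],None,fx=k,fy=k,interpolation=cv2.INTER_CUBIC);cv2.imwrite("pics/c5.png",im)
E
```

```text
11.6 [0.5352 0.1001 0.1629] [[0.991, 0.136, 0.0], [0.136, -0.991, 0.0], [0.0, -0.0, -1.0]] [-0.13272215  0.273496   -2.06929523] 0.27950611177337087
```

View pics/c5.png

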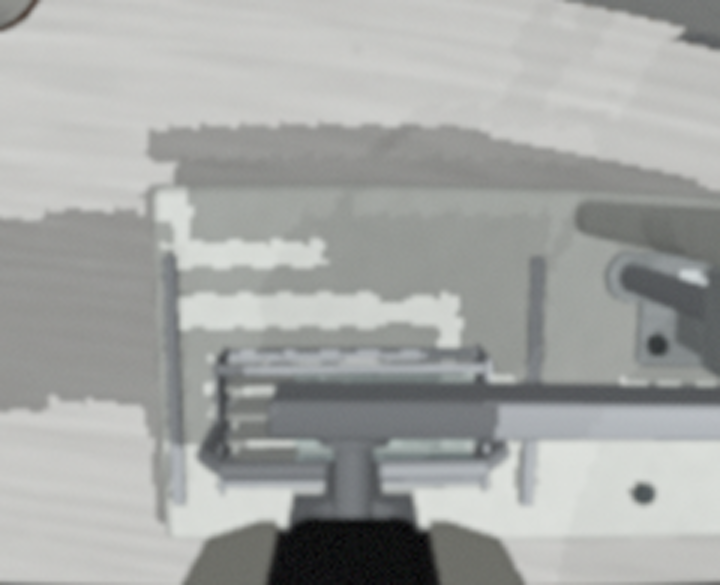

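servo_tool:
  moves: [0,0,0.005,0,0,0,0,0,0,0,0,0,0,0,0,0,0,0]

```text
time_s: 11.98
eef_pos: [0.5352, 0.1001, 0.1616]
tcp_rot: [[0.991, 0.136, 0.0], [0.136, -0.991, 0.0], [0.0, 0.0, -1.0]]
wrist_force: [-0.8, 0.3, 3.5]
opening: 0.281
```

servo_tool:
  moves: [0,0,0.005,0,0,0,0,0,0,0,0,0,0,0,0,0,0,0]

```text
time_s: 12.35
eef_pos: [0.5354, 0.1001, 0.161]
tcp_rot: [[0.991, 0.136, 0.001], [0.136, -0.991, 0.0], [0.001, -0.0, -1.0]]
wrist_force: [-3.5, 0.6, 11.1]
opening: 0.278
```

servo_tool:
  moves: [0,0,-0.006,0,0,0,0,0,0,0,0,0]

```text
time_s: 12.6
eef_pos: [0.5352, 0.1001, 0.1616]
tcp_rot: [[0.991, 0.136, 0.0], [0.136, -0.991, 0.0], [0.0, -0.0, -1.0]]
wrist_force: [0.7, -0.2, 1.6]
opening: 0.28
```

servo_tool:
  moves: [0,0,0,0,0,0,0,0,0,0,0,0,0,0,0,0,0,0,0,0,0,0,0,0,0,0,0,0,0,0,0,0,0,0,0,0]
  jaw: 60

```text
time_s: 13.35
eef_pos: [0.5351, 0.1001, 0.1616]
tcp_rot: [[0.991, 0.136, 0.0], [0.136, -0.991, -0.0], [0.0, 0.0, -1.0]]
wrist_force: [-2.0, 0.0, -1.0]
opening: 0.644
```

```bash
python3 w.py w6;python3 - <<'E'
from h import *
d=dict(np.load("pics/w6.npz"));k=2
im=cv2.resize(d["color"][60:320,160:480,::-1],None,fx=k,fy=k,interpolation=cv2.INTER_CUBIC);cv2.imwrite("pics/c6.png",im)
E
```

```text
13.4 [0.5351 0.1001 0.1616] [[0.991, 0.136, -0.0], [0.136, -0.991, -0.0], [-0.0, 0.0, -1.0]] [ 1.08851958 -0.11725683  0.79541989] 0.6458491690968914
```

View pics/c6.png

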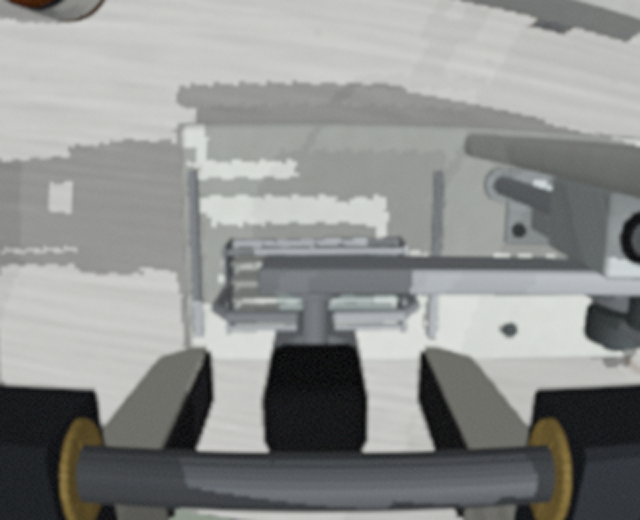

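servo_tool:
  moves: [0,0,-0.03,0,0,0,0,0,-0.06,0,0,0,0,0,-0.1,0,0,0,0,0,-0.12,0,0,0,0,0,-0.09,0,0,0,0,0,0,0,0,0]

```text
time_s: 14.15
eef_pos: [0.5357, 0.1002, 0.2852]
tcp_rot: [[0.991, 0.136, 0.004], [0.136, -0.991, 0.001], [0.004, -0.0, -1.0]]
wrist_force: [-0.5, 0.5, -0.6]
opening: 0.647
```

Run:
```python
from h import *
print(ctrl.state()["wrist_force"])
plan([((.511,-.125,.28),.135,7),((.511,-.125,.13),.135,5)])
```

```text
[-0.51552302  0.50295232 -0.60696237]
# [ 0.511 -0.125  0.28 ] 0.135
-0.026,0.105,0.002,0,-0.001,0,-0.027,0.104,0.003,0,-0.001,0.001,-0.026,0.105,0.002,0,0,0,-0.026,0.105,0.002,0,-0.001,0,-0.026,0.104,0.003,0,-0.001,0,-0.026,0.105,0.002,0,-0.001,0.001,-0.026,0.105,0.003,0,-0.001,0
# [ 0.511 -0.125  0.13 ] 0.135
0,0,0.1,0,0,0,0,0,0.1,0,0,0,0,0,0.1,0,0,0,0,0,0.1,0,0,0,0,0,0.1,0,0,0
```

servo_tool:
  moves: [-0.026,0.105,0,0,0,0,-0.027,0.104,0,0,0,0,-0.026,0.105,0,0,0,0,-0.026,0.105,0,0,0,0,-0.026,0.104,0,0,0,0,-0.026,0.105,0,0,0,0,-0.026,0.105,0,0,0,0,0,0,0.06,0,0,0,0,0,0.1,0,0,0,0,0,0.1,0,0,0,0,0,0.1,0,0,0,0,0,0.08,0,0,0]
  jaw: 50

```text
time_s: 15.65
eef_pos: [0.5101, -0.1243, 0.1474]
tcp_rot: [[0.991, 0.136, -0.002], [0.136, -0.991, 0.001], [-0.001, -0.001, -1.0]]
wrist_force: [-0.2, -0.2, 0.0]
opening: 0.542
```

servo_tool:
  moves: [0,0,0,0,0,0,0,0,0,0,0,0]

```text
time_s: 15.9
eef_pos: [0.5109, -0.1249, 0.1504]
tcp_rot: [[0.991, 0.136, 0.001], [0.136, -0.991, -0.0], [0.001, 0.0, -1.0]]
wrist_force: [0.3, -0.2, 0.4]
opening: 0.54
```

```bash
python3 w.py w7;python3 - <<'E'
from h import *
d=dict(np.load("pics/w7.npz"));k=2;s=ctrl.state();P=np.array(s["eef_pos"]);T=np.array(s["tcp_rot"])
x0,y0=110,20
im=cv2.resize(d["color"][y0:y0+300,x0:x0+400,::-1],None,fx=k,fy=k,interpolation=cv2.INTER_CUBIC)
u,v=proj(d,[P[0],P[1],.062],True);cv2.drawMarker(im,(int((u-x0)*k),int((v-y0)*k)),(0,0,255),0,14,2)
# body corner toward the stand: x+.0375,y-.094 (tool) at z .084 behind tcp
for yy in (-.094,0,.094):
    u,v=proj(d,P+T@[.0375,yy,.0],True);cv2.drawMarker(im,(int((u-x0)*k),int((v-y0)*k)),(0,160,0),0,14,2)
cv2.imwrite("pics/c7.png",im)
E
```

```text
15.95 [ 0.511  -0.125   0.1507] [[0.991, 0.136, 0.001], [0.136, -0.991, -0.0], [0.001, 0.0, -1.0]] [-0.71542451 -0.1942433   0.07885575] 0.5384987486310007
```

View pics/c7.png

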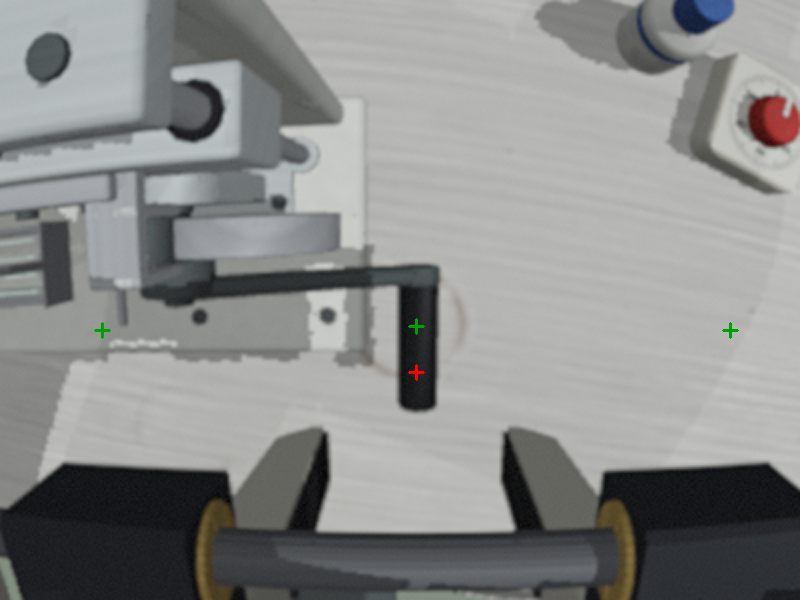

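servo_tool:
  moves: [0,0,0.08,0,0,0,0,0,0.09,0,0,0,0,0,0.09,0,0,0,0,0,0.08,0,0,0,0,0,0.05,0,0,0,0,0,0,0,0,0,0,0,0,0,0,0]

```text
time_s: 16.82
eef_pos: [0.5113, -0.1254, 0.0339]
tcp_rot: [[0.991, 0.136, 0.001], [0.136, -0.991, -0.0], [0.001, 0.001, -1.0]]
wrist_force: [0.5, -0.4, 0.2]
opening: 0.536
```

servo_tool:
  moves: [0,0,0,0,0,0,0,0,0,0,0,0,0,0,0,0,0,0,0,0,0,0,0,0,0,0,0,0,0,0]
  jaw: 0
  grip_force: 20

```text
time_s: 17.45
eef_pos: [0.5108, -0.1258, 0.0327]
tcp_rot: [[0.991, 0.136, 0.0], [0.136, -0.991, -0.001], [0.0, 0.001, -1.0]]
wrist_force: [1.0, -5.5, -0.7]
opening: 0.189
```

Run:
```python
import numpy as np
# rows: tool y=-dy, tool z=-dz (units of 300 mm)
q=np.linspace(0,2.0,25);a=q-np.radians(25)
y=-100*np.cos(a);z=100*np.sin(a);tot=np.zeros(2)
for k in (1,2):
    out=[]
    for i in range(12*(k-1)+1,12*k+1):
        t=-np.array([y[i]-y[0],z[i]-z[0]])/300;r=np.round(t-tot,3);tot+=r;out.append(f"0,{r[0]:g},{r[1]:g},0,0,0")
    print(",".join(out))
```

```text
0,0.011,-0.026,0,0,0,0,0.008,-0.026,0,0,0,0,0.006,-0.027,0,0,0,0,0.004,-0.028,0,0,0,0,0.002,-0.027,0,0,0,0,-0,-0.028,0,0,0,0,-0.003,-0.028,0,0,0,0,-0.006,-0.027,0,0,0,0,-0.007,-0.027,0,0,0,0,-0.01,-0.026,0,0,0,0,-0.011,-0.025,0,0,0,0,-0.014,-0.024,0,0,0
0,-0.016,-0.023,0,0,0,0,-0.018,-0.021,0,0,0,0,-0.019,-0.02,0,0,0,0,-0.021,-0.018,0,0,0,0,-0.023,-0.017,0,0,0,0,-0.023,-0.014,0,0,0,0,-0.025,-0.013,0,0,0,0,-0.026,-0.01,0,0,0,0,-0.026,-0.008,0,0,0,0,-0.027,-0.006,0,0,0,0,-0.028,-0.004,0,0,0,0,-0.028,-0.001,0,0,0
```

servo_tool:
  moves: [0,0.011,-0.026,0,0,0,0,0.008,-0.026,0,0,0,0,0.006,-0.027,0,0,0,0,0.004,-0.028,0,0,0,0,0.002,-0.027,0,0,0,0,0,-0.028,0,0,0]

```text
time_s: 18.2
eef_pos: [0.5118, -0.135, 0.0815]
tcp_rot: [[0.991, 0.136, -0.0], [0.136, -0.991, -0.001], [-0.0, 0.001, -1.0]]
wrist_force: [4.8, -5.7, -9.8]
opening: 0.189
```

servo_tool:
  moves: [0,-0.003,-0.028,0,0,0,0,-0.006,-0.027,0,0,0,0,-0.007,-0.027,0,0,0,0,-0.01,-0.026,0,0,0,0,-0.011,-0.025,0,0,0,0,-0.014,-0.024,0,0,0]

```text
time_s: 18.95
eef_pos: [0.5102, -0.1226, 0.1304]
tcp_rot: [[0.991, 0.134, 0.002], [0.135, -0.991, -0.007], [0.001, 0.008, -1.0]]
wrist_force: [-1.1, -31.4, 4.9]
opening: 0.189
```

servo_tool:
  moves: [0,0,0,0,0,0,0,0,0,0,0,0]

```text
time_s: 19.2
eef_pos: [0.5103, -0.1223, 0.1309]
tcp_rot: [[0.991, 0.135, 0.003], [0.135, -0.991, -0.007], [0.002, 0.007, -1.0]]
wrist_force: [-2.0, -25.7, 10.2]
opening: 0.185
```

Run:
```python
from h import *
print({k:np.round(v,4).tolist() for k,v in ctrl.state().items()})
```

```text
{'time_s': 19.2, 'joint_pos': [-0.2806, -0.1811, 1.8743, -0.0058, 1.4441, 1.1558], 'qvel': [-0.0011, 0.0005, 0.0013, 0.0012, -0.0013, -0.0005], 'joint_efforts': [13.6179, -40.3154, -52.798, 7.4474, 1.1885, -0.0583], 'eef_pos': [0.5103, -0.1223, 0.1309], 'tcp_rot': [[0.9909, 0.1347, 0.0026], [0.1347, -0.9909, -0.0067], [0.0017, 0.007, -1.0]], 'wrist_force': [-2.038, -25.7311, 10.1783], 'wrist_torque': [-4.5131, 0.6974, -0.0951], 'opening': 0.1848}
```

servo_tool:
  moves: [0,0.004,-0.002,0,0,0,0,0.004,-0.002,0,0,0,0,0,0,0,0,0]

```text
time_s: 19.58
eef_pos: [0.5104, -0.1227, 0.1308]
tcp_rot: [[0.991, 0.135, 0.001], [0.135, -0.991, -0.002], [0.001, 0.002, -1.0]]
wrist_force: [0.5, -8.5, 1.2]
opening: 0.185
```

```bash
cat > arc.py <<'E'
from h import *
import sys
cy,cz,target,n=map(float,sys.argv[1:5]);n=int(n);s=ctrl.state();P=np.array(s["eef_pos"])
y=(P[:2]-[.5075,-.0337])@[-.1366,.9906];z=P[2];a0=np.arctan2(z-cz,cy-y);r=np.hypot(z-cz,cy-y);print("ang",np.degrees(a0),"r",r,"y,z",y,z)
tot=np.zeros(2);out=[]
for a in np.linspace(a0,np.radians(target),n+1)[1:]:
    t=-(np.array([cy-r*np.cos(a),cz+r*np.sin(a)])-[y,z])/.3;q=np.round(t-tot,3);tot+=q;out.append(f"0,{q[0]:g},{q[1]:g},0,0,0")
print(",".join(out))
E
python3 arc.py -.003 .078 62 6
```

```text
ang 31.663886893041564 r 0.10052579407671841 y,z -0.08856173962686698 0.13076953654125661
0,-0.017,-0.024,0,0,0,0,-0.018,-0.023,0,0,0,0,-0.021,-0.021,0,0,0,0,-0.022,-0.02,0,0,0,0,-0.024,-0.017,0,0,0,0,-0.026,-0.015,0,0,0
```

servo_tool:
  moves: [0,-0.017,-0.024,0,0,0,0,-0.018,-0.023,0,0,0,0,-0.021,-0.021,0,0,0,0,-0.022,-0.02,0,0,0,0,-0.024,-0.017,0,0,0,0,-0.026,-0.015,0,0,0,0,0,0,0,0,0,0,0,0,0,0,0]

```text
time_s: 20.58
eef_pos: [0.5064, -0.0865, 0.1708]
tcp_rot: [[0.991, 0.135, 0.007], [0.135, -0.991, -0.007], [0.006, 0.008, -1.0]]
wrist_force: [-4.3, -22.5, 31.2]
opening: 0.185
```

```bash
python3 arc.py -.003 .078 90 6
```

```text
ang 62.11274318930428 r 0.10498891730428858 y,z -0.052106806857500354 0.17079652082371893
0,-0.026,-0.012,0,0,0,0,-0.026,-0.01,0,0,0,0,-0.027,-0.008,0,0,0,0,-0.028,-0.006,0,0,0,0,-0.028,-0.003,0,0,0,0,-0.029,-0.002,0,0,0
```

servo_tool:
  moves: [0,0.004,-0.007,0,0,0,0,0.004,-0.007,0,0,0,0,0,0,0,0,0]
  grip_force: 30

```text
time_s: 20.95
eef_pos: [0.5062, -0.0865, 0.1713]
tcp_rot: [[0.991, 0.136, 0.004], [0.136, -0.991, -0.001], [0.003, 0.002, -1.0]]
wrist_force: [7.8, -4.6, 0.7]
opening: 0.179
```

```bash
python3 arc.py .001 .086 78 4
```

```text
ang 58.070676944875586 r 0.10049347463377423 y,z -0.05214826083979289 0.17128892550427846
0,-0.025,-0.014,0,0,0,0,-0.027,-0.012,0,0,0,0,-0.027,-0.01,0,0,0,0,-0.029,-0.007,0,0,0
```

servo_tool:
  moves: [0,-0.025,-0.014,0,0,0,0,-0.027,-0.012,0,0,0,0,-0.027,-0.01,0,0,0,0,-0.029,-0.007,0,0,0,0,0,0,0,0,0,0,0,0,0,0,0]

```text
time_s: 21.7
eef_pos: [0.502, -0.0546, 0.1858]
tcp_rot: [[0.991, 0.136, 0.005], [0.136, -0.991, -0.002], [0.005, 0.003, -1.0]]
wrist_force: [2.4, -6.0, 14.8]
opening: 0.181
```

```bash
python3 arc.py .001 .086 90 4
```

```text
ang 78.15191081890963 r 0.10197507845598854 y,z -0.019937274019511193 0.18580254096332877
0,-0.017,-0.003,0,0,0,0,-0.018,-0.002,0,0,0,0,-0.017,-0.002,0,0,0,0,-0.018,-0,0,0,0
```

servo_tool:
  moves: [0,-0.018,-0.008,0,0,0,0,-0.018,-0.004,0,0,0,0,-0.018,-0.003,0,0,0,0,-0.019,-0.002,0,0,0,0,0,0,0,0,0,0,0,0,0,0,0,0,0,0,0,0,0]

```text
time_s: 22.58
eef_pos: [0.4989, -0.0324, 0.1897]
tcp_rot: [[0.991, 0.136, 0.004], [0.136, -0.991, -0.001], [0.004, 0.001, -1.0]]
wrist_force: [7.4, -1.2, 4.4]
opening: 0.187
```

```bash
python3 arc.py .003 .086 90 1
```

```text
ang 89.719432568699 r 0.10369225848853741 y,z 0.0024922391389220135 0.18969101527789964
0,-0.002,-0,0,0,0
```

servo_tool:
  moves: [0,0,0.006,0,0,0,0,0,0.006,0,0,0,0,0,0,0,0,0]
  grip_force: 10

```text
time_s: 22.95
eef_pos: [0.4985, -0.0324, 0.1867]
tcp_rot: [[0.991, 0.136, 0.003], [0.136, -0.991, -0.001], [0.003, 0.001, -1.0]]
wrist_force: [-0.7, -2.2, 12.0]
opening: 0.189
```

Slipping as predicted; continue until seated around TCP z ≈ 0.178.

servo_tool:
  moves: [0,0,0.008,0,0,0,0,0,0.008,0,0,0,0,0,0.008,0,0,0,0,0,0,0,0,0]

```text
time_s: 23.45
eef_pos: [0.4985, -0.0324, 0.1795]
tcp_rot: [[0.991, 0.136, 0.003], [0.136, -0.991, -0.001], [0.003, 0.001, -1.0]]
wrist_force: [-0.6, -1.9, 11.9]
opening: 0.19
```

servo_tool:
  moves: [0,0,-0.004,0,0,0,0,0,0,0,0,0,0,0,0,0,0,0]
  grip_force: 20

```text
time_s: 23.82
eef_pos: [0.4984, -0.0323, 0.1796]
tcp_rot: [[0.991, 0.136, 0.002], [0.136, -0.991, -0.0], [0.002, 0.001, -1.0]]
wrist_force: [4.0, -3.6, 6.4]
opening: 0.186
```

```bash
python3 w.py w8;python3 - <<'E'
from h import *
d=dict(np.load("pics/w8.npz"))
s1=ctrl.snapshot("side");s2=ctrl.snapshot("scene")
A=cv2.resize(d["color"][:320,130:500,::-1],None,fx=1.3,fy=1.3,interpolation=cv2.INTER_CUBIC)[:400,:480]
u,v=map(int,proj(s1,[.53,.03,.15]));u2,v2=map(int,proj(s2,[.53,.05,.15]))
f=lambda s,u,v:cv2.resize(s["color"][v-40:v+40,u-40:u+40,::-1],(300,300),interpolation=cv2.INTER_CUBIC)
B=np.vstack([f(s1,u,v),f(s2,u2,v2)])
A=cv2.copyMakeBorder(A,0,600-A.shape[0],0,0,cv2.BORDER_CONSTANT)
im=np.hstack([A,B]);print(im.shape);cv2.imwrite("pics/c8.png",im)
E
```

```text
23.875 [ 0.4985 -0.0324  0.1796] [[0.991, 0.136, 0.002], [0.136, -0.991, -0.0], [0.002, 0.001, -1.0]] [ 3.47771188 -3.31091371  6.02832815] 0.1885065526597922
(600, 780, 3)
```

View pics/c8.png

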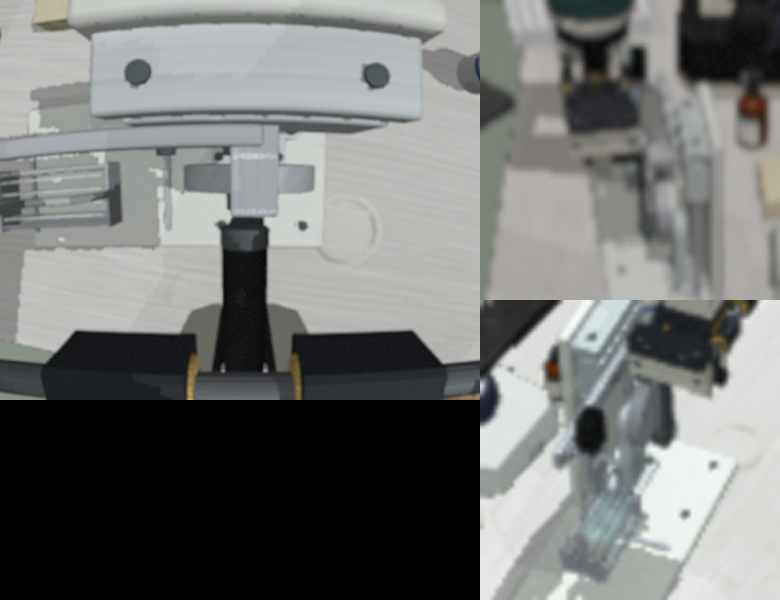

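servo_tool:
  moves: [0,0.003,0,0,0,0,0,0,0,0,0,0,0,0,0,0,0,0,0,0,0,0,0,0,0,0,0,0,0,0,0,0,0,0,0,0,0,0,0,0,0,0,0,0,0,0,0,0]

```text
time_s: 24.98
eef_pos: [0.4985, -0.0329, 0.1796]
tcp_rot: [[0.991, 0.136, 0.002], [0.136, -0.991, 0.0], [0.002, 0.0, -1.0]]
wrist_force: [3.3, 0.4, 6.5]
opening: 0.185
```

Run:
```python
from h import *
s=ctrl.state();print(np.round(s["qvel"],4),np.round(s["wrist_force"],1),s["opening"],np.round(s["eef_pos"],4))
ctrl.sign_off()
```

```text
[ 0.0005 -0.0004 -0.002   0.0011 -0.0001  0.0006] [3.3 0.4 6.5] 0.18509880547236213 [ 0.4985 -0.0329  0.1796]
the job is handed in; nothing more can be done
```

The carrier hangs by its eye on the peg. I released it while the lever was still down. I then turned the lever up to about upright and handed the job in at about 25 s, still gripping the handle at 20 N.

**Last checks:**
- **Arm and grip:** the arm was at rest and the jaw opening was about 17 mm, which fits the 18 mm handle. The wrist force was about 7 N.
- **Lever position:** the handle is within about 4 mm of being over the axis, roughly 0.05 rad from the top. The lever angle was not measured directly. My circle fits and the last wrist picture differed by those few millimetres, which is inside the 0.15 rad tolerance.
- **Carrier:** the last picture shows it hanging upright on the raised peg, clear of the gripper. I did not measure the eye's final height.
- **Dish and bottles:** the arm never went near them, but I did not measure their positions at the end.

**What did not go smoothly:** while I raised the lever, the handle slipped about 1 cm toward the fingertips, and side forces reached about 38 N at the wrist. I eased those off, then reseated the handle about 10 mm deeper once the lever was at the top.

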